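# Rake a dropped washer out from under a vacuum pump

### The arm

A 6-joint arm with a two-finger parallel gripper is mounted at the origin on the work surface. World frame = base frame: x ahead of the robot, y to its left, z up, the work surface at z = 0. Lengths are in m, angles in rad, forces in N, time in s.
With the tool pointing down it reaches from about 0.3 to 0.775 m from the base axis. Payload 14.6 kg.
Tool frame: the origin (TCP) lies at the very end of the fingers, on their centre line; the grasp point (between the pads) lies 19 mm behind it; z points along the fingers, x is the direction in which the jaws open and shut, and the axes are right-handed (so a half turn about z gives the same grasp; the last joint's range is limited). The gripper opens to 94 mm and grips with 3 to 60 N. Pads are 16 mm wide; open, the fingers measure 119 mm over their backs; the gripper's body (75 mm by 177 mm) begins 78 mm behind the grasp point.
Start: joints at [-1.198, 0.3, 1.521, -0, 1.321, -0.067], TCP at [0.234, -0.498, 0.205] pointing down, gripper open.
Joint ranges: [-3.03, 3.03], [-0.79, 2.21], [0.23, 2.52], [-1.04, 4.18], [0, 3.07], [-2.55, 2.55]. Speed limits (rad/s): [2.22, 2.22, 2.57, 3.14, 3.14, 3.14].

### API

Orientations are given as [roll, pitch, yaw] about the fixed x, y, z axes, in that order (R = Rz(yaw) Ry(pitch) Rx(roll)).
In Python, from rig import readout, optics, robot gives the robot as it stands.
- The arm moves only by the tool play_rows, never from a script. Its argument "rows" is a list of rows, each an object of numbers: "claw": the opening, from 0 (shut) to 1 (fully open); "dx", "dy", "dz": the shift along the world's x, y, z in m; "twist": the turn about the world's z in degrees. In form: [{"claw": .., "dx": .., "dy": .., "dz": .., "twist": ..}, ...]. A call has 1 to 10 rows; each row is the pose to reach, as a shift and turn from the pose commanded when the call began; what a row does not reach only later rows make up. A row lasts 1/12 s, in which the tool goes at most 41.7 mm and 7.16 degrees, less where a joint would pass 70% of its speed; a pose out of reach is approached as far as the arm can. A call with a gripper value outside its range is refused whole. The fingers move at their own pace and stop on an object; "squeeze" is the grip in N (left out, the last holds). Time passes only in rows, so rows that repeat a pose let the fingers close. It gives the time, the measured TCP pose, the force and the opening at its end, in the units of the state.
- readout.observe(): the state, without advancing time (a new reading comes with each control period).
- optics.grab_frame(name): name is "side" or "top" or "wrist"; returns a dict with "frame" (480x640x3 uint8, red, green, blue), "intrinsics" (3x3 intrinsics, pixels), "eye" and "orientation" of the camera in the world. Camera axes: x right, y down, z forward; pixel columns grow to the right and rows downward; lengths in m; the calibration is good to about 2 mm. The wrist camera is an equidistant fisheye: a pixel r from the principal point sees the ray r / f radians off the axis. A picture is of the moment at which its call begins. There is no depth.
- robot.finish_job(): hands the job in, once; it reports no verdict.
The state is a dict: "time": time; "joints": joint angles; "dq": joint speeds; "tau": joint torques, N m; "ee_pos": TCP position; "tool_rot": TCP orientation; "ft_force": force on the tool from outside, world axes, zero at the start; "torque": the same for the moment, N m; "grip_width": finger opening in m.
Only numpy, scipy, OpenCV 4.12 (cv2) and the standard library are available. Lean on these libraries where they do the work, as an engineer would, in place of code of your own. Each camera call takes 0.05 s, during which the arm holds its last target. There are 200 camera calls.

### The job

A washer has rolled under the vacuum pump and lies out of sight on the rubber mat, somewhere between the pump's two feet. Take the flat hooked rake from the bench, reach in over the washer, set the blade down lightly on the mat, sweep across until you feel that you have the washer, and drag it out so that it lies flat on the open front part of the mat, wholly clear of the pump; then lay the rake flat on the bench again, off the pump's plate. Feel your way gently: bear down on the mat with no more than 35 N, push rake or washer against the feet with no more than 15 N, fetch the washer with the rake only, and leave the clamp, the bottle and the spanner where they are.

Things in the scene. Friction and masses are not known exactly. Their poses are not given: they have to be found in the camera images.
- pump: Fixed grey and red vacuum pump, 430 x 160 x 285 mm high, on a steel plate. Origin: on the plate's top, below the middle of the pump's lower front edge; +x along the pump, +y out of its open front, z up. It stands over y -160 to 0; below is a gap, x -110 to 110 between two feet, 45 mm high over the plate. A steel washer (37 mm across, 3 mm thick, 24 g) is lost in it, not measured. Plate: x +-250, y -180 to 190.
- foot_near (a point): Front end of the inner face of the black rubber foot nearer the robot (pump's x = -110 mm, y = 0), 22.5 mm above the plate. The foot is a straight fixed runner 45 mm high; its face runs from here 160 mm along the pump's -y. Axes as the pump's. The washer's centre lies 45 to 195 mm from this face towards the other foot, and 40 to 95 mm behind the pump's front edge, flat on the mat.
- foot_far (a point): The same point of the other foot (pump's x = +110 mm), facing the first. A washer pushed against a foot can go no farther, nor can what pushes it: the sideways force on the held rake then climbs by some 2 N for each millimetre (the long blade gives a little in the hand). Axes as the pump's.
- mat_front (a point): Middle of the front edge of the black rubber drip mat, but at the height of the PLATE's top (pump's x = 0, y = 182 mm). The mat is fixed, flat, level, fills the gap between the feet and, in front of y = 6 mm, spans x +-150. Its top is 3 to 15 mm above the plate, different each time, not measured: find it by touch. It is firm: pressing 2 mm too low, or landing at over 10 mm/s, can pass 35 N. Friction about 0.6.
- rake_grip (a point): Centre of the rake's handle: an upright orange block 28 mm wide (x), 100 long (y), 46 high, gripped from above across its width. Its flat underside is 26 mm below this point, level with the blade's lower edge; the rake (0.22 kg, loose) rests on both. Blade: steel strip on edge, 3 mm thick, 14 high, in the plane x = 0, to 263 mm from this point along -y. Hook on the +x side. z up.
- rake_hook (a point): Inner corner of the rake's hook, 260 mm from the handle's centre along the rake's -y, 2 mm above the underside. From here a lip 3 mm thick, 14 mm high turns square to the blade and ends 30 mm to the rake's +x. Axes as rake_grip's.
- clamp: Bystander: loose aluminium pipe clamp ring, 54 mm across, 16 mm high, on the plate (not the mat), in front of the pump near its +x end. Origin: centre of its underside.
- oil: Bystander: full yellow oil bottle, 72 mm across, 190 mm high, standing on the bench. Origin: centre of its underside.
- spanner: Bystander: loose steel spanner, 190 mm long along its x, lying on the bench. Origin: its middle, underside.

How it is judged:
By the outcome, as a careful person would: the job done as asked, in the order asked, and still so for the second after the job is handed in, with the robot touching nothing.
It also fails if it takes over 66 s, if anything falls off the work surface, if the arm or the gripper's body presses on something with over 40 N, if the wrist force passes 120 N, or if a joint passes its speed limit or range.

## Working session

There is one attempt and no reset: what is moved stays moved. The work goes in short steps, Python scripts to look and compute and a tool call to move; the robot and the scene stay as the last step left them, time stands still between calls to the robot, and variables do not carry over. Pictures are saved under pics/ and viewed, about 8 in all and at most 12, crops included, and the job is handed in when it is done.

Besides the shell and the picture viewer there is one more tool, called after ">>>" by a JSON object that holds its "name" and its "arguments". play_rows: Moves the arm, as the interface text tells. Its arguments: {"type":"object","properties":{"rows":{"type":"array","items":{"type":"object","properties":{"claw":{"type":"number"},"dx":{"type":"number"},"dy":{"type":"number"},"dz":{"type":"number"},"twist":{"type":"number"}}}},"squeeze":{"type":"number"}},"required":["rows"]}

```bash
mkdir -p pics; ls; cat > h.py <<'E'
import numpy as np, cv2
from rig import readout, optics, robot
def grab(n,f=None):
    d=optics.grab_frame(n)
    if f: cv2.imwrite('pics/'+f,d['frame'][:,:,::-1])
    return d
def ray(d,u,v):
    K=np.array(d['intrinsics']);c=np.array([(u-K[0,2])/K[0,0],(v-K[1,2])/K[1,1],1.])
    if d.get('fish'):
        r=np.hypot(c[0],c[1]);c=np.array([c[0]/r*np.sin(r),c[1]/r*np.sin(r),np.cos(r)])
    R=rot(d);return np.array(d['eye']),R@c
def rot(d):
    o=np.array(d['orientation'])
    if o.shape==(3,3):return o
    from scipy.spatial.transform import Rotation as Q
    return Q.from_euler('xyz',o).as_matrix()
def onz(d,u,v,z):
    e,r=ray(d,u,v);return e+r*(z-e[2])/r[2]
E
python3 - <<'E'
from h import *
for n in('side','top'):
    d=grab(n,n+'0.png');print(n,d['intrinsics'],d['eye'],d['orientation'])
print(readout.observe())
E
```

```text
pics
side [[571.34387248   0.         314.69851746]
 [  0.         571.34387248 242.80332575]
 [  0.           0.           1.        ]] [0.13599486 0.38072715 1.04170745] [-2.69672484 -0.00800723 -2.01387269]
top [[482.57778503   0.         316.63863878]
 [  0.         482.57778503 238.54030771]
 [  0.           0.           1.        ]] [0.46272614 0.19490756 1.11842352] [-3.04226789e+00  2.92896627e-03 -1.59193849e+00]
{'time': 0.1, 'joints': array([-1.19759425e+00,  3.00401974e-01,  1.52148042e+00,  2.64501160e-06,
        1.32068147e+00, -6.66148764e-02]), 'dq': array([-0.00023006, -0.00031137, -0.00221888, -0.0013299 ,  0.00061126,
       -0.00162668]), 'tau': array([-1.17434652e-04, -5.32645869e+01, -3.53280973e+01,  7.09430175e-02,
        2.34927930e-02, -5.11359974e-05]), 'ee_pos': array([ 0.23408774, -0.49746039,  0.20496683]), 'tool_rot': array([-3.14152545e+00,  9.68879513e-04, -1.13098000e+00]), 'ft_force': array([-0.45449829,  0.05960517,  0.81925669]), 'torque': array([0.00743287, 0.00216936, 0.01270525]), 'grip_width': 0.09388846046724078}
```

```bash
ls pics
```

```text
side0.png
top0.png
```

View pics/side0.png

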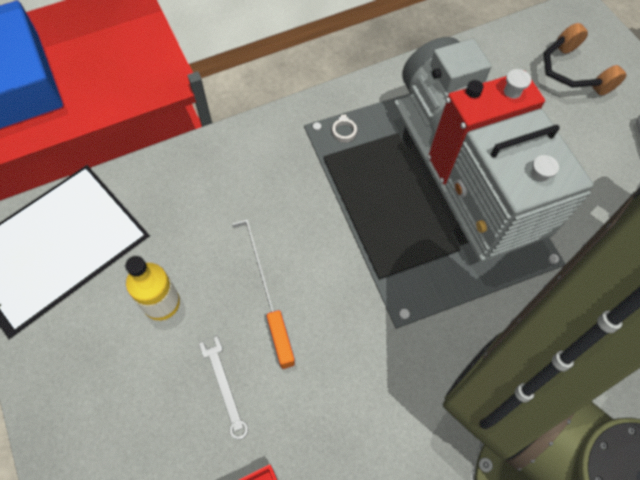

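View pics/top0.png

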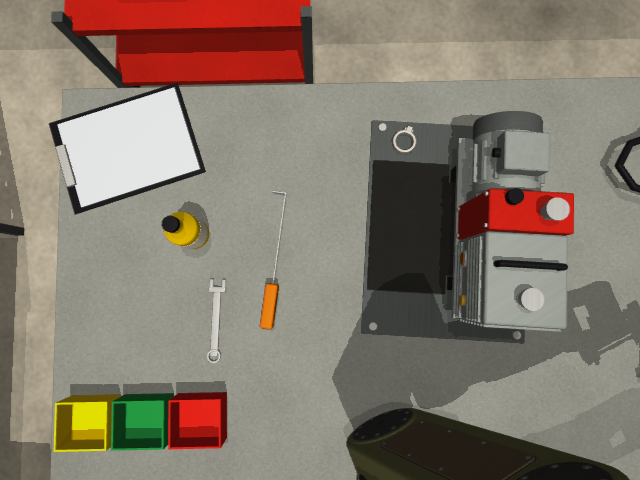

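The top view shows the orange rake handle at about (269,306), the blade running up to (286,193) and the hook to the left. The mat spans about columns 370–450 and rows 160–292. The clamp is at (404,139), the spanner at (215,320) and the bottle at (183,230).

```bash
cat > m.py <<'E'
from h import *
def big(m): 
    c=max(cv2.findContours(m.astype('uint8'),cv2.RETR_EXTERNAL,cv2.CHAIN_APPROX_NONE)[0],key=cv2.contourArea);return c
t=grab('top');s=grab('side')
for n,d in(('top',t),('side',s)):
    f=d['frame'].astype(int);h=cv2.cvtColor(d['frame'],cv2.COLOR_RGB2HSV)
    m=(h[...,0]>5)&(h[...,0]<17)&(h[...,1]>180)&(h[...,2]>110)
    m[:150]=0; m[:,400:]=0; m[:,:230]=0; m[400:]=0
    c=big(m);r=cv2.minAreaRect(c);print(n,'handle',r)
    b=cv2.boxPoints(r);print([onz(d,*p,.046).round(4)for p in b],onz(d,*r[0],.046 if n=='top' else .03))
    g=f.max(2);x0,y0,x1,y1=(350,110,460,350) if n=='top' else (290,90,480,330)
    mm=np.zeros(g.shape,bool);mm[y0:y1,x0:x1]=g[y0:y1,x0:x1]<48
    c=big(mm);q=cv2.approxPolyDP(c,4,True)[:,0];print('mat',[(p.tolist(),onz(d,*map(float,p),.02)[:2].round(4).tolist())for p in q])
    m3=np.zeros(g.shape,bool);X=(255,180,300,283) if n=='top' else (225,210,280,312)
    m3[X[1]:X[3],X[0]:X[2]]=g[X[1]:X[3],X[0]:X[2]]>178
    ys,xs=np.nonzero(m3);print('blade n',len(xs));
    for yy in range(X[1],X[3],8):
        k=xs[ys==yy]; print(yy,k.min() if len(k) else None,k.max() if len(k) else None,end='; ')
    print()
# enlarged top crop
cr=t['frame'][110:350,350:530,::-1];cv2.imwrite('pics/c1.png',cv2.resize(cr,None,fx=2.5,fy=2.5))
E
python3 m.py
```

```text
top handle ((268.6409912109375, 305.85687255859375), (12.32044792175293, 45.130332946777344), 7.696051120758057)
[array([0.3765, 0.3252, 0.046 ]), array([0.4739, 0.3109, 0.046 ]), array([0.4697, 0.2839, 0.046 ]), array([0.3723, 0.2985, 0.046 ])] [0.42288467 0.30466984 0.046     ]
mat [([373, 161], [0.7505, 0.061]), ([367, 288], [0.4573, 0.0842]), ([444, 293], [0.4424, -0.0894]), ([446, 275], [0.4828, -0.0958]), ([451, 290], [0.4488, -0.1055]), ([456, 165], [0.7368, -0.1312]), ([449, 183], [0.6947, -0.1129]), ([446, 164], [0.7396, -0.1081])]
blade n 81
180 None None; 188 None None; 196 None None; 204 283 284; 212 282 282; 220 281 281; 228 280 280; 236 279 279; 244 278 278; 252 277 277; 260 None None; 268 None None; 276 273 273; 
side handle ((280.3396301269531, 339.18865966796875), (55.49365997314453, 13.736054420471191), 74.05460357666016)
[array([0.4686, 0.312 , 0.046 ]), array([0.465 , 0.2873, 0.046 ]), array([0.3639, 0.3028, 0.046 ]), array([0.3677, 0.3265, 0.046 ])] [0.41973101 0.30613705 0.03      ]
mat [([406, 128], [0.7395, -0.1365]), ([396, 147], [0.7048, -0.0923]), ([456, 249], [0.4416, -0.0823]), ([449, 252], [0.4419, -0.0664]), ([431, 238], [0.4836, -0.0498]), ([420, 239], [0.491, -0.0288]), ([379, 277], [0.4538, 0.0836]), ([447, 255], [0.438, -0.0594]), ([467, 242], [0.4454, -0.1102])]
blade n 1252
210 None None; 218 237 277; 226 225 272; 234 225 279; 242 229 278; 250 231 279; 258 234 273; 266 240 277; 274 240 263; 282 264 266; 290 266 267; 298 251 270; 306 271 279;
```

View pics/c1.png

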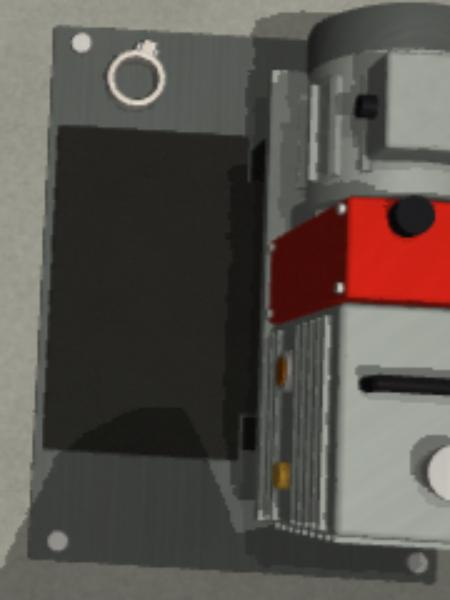

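The crop shows the plate and mat, with the mat corners at full-frame pixels (374,160), (368,289), (449,164) and (445,294). The dark foot ends show just right of the mat's back edge.

```bash
cat >> m.py <<'E'
print('----')
def tri(a,b):
    e1,r1=ray(t,*a);e2,r2=ray(s,*b);r1/=np.linalg.norm(r1);r2/=np.linalg.norm(r2)
    k=np.linalg.lstsq(np.c_[r1,-r2],e2-e1,rcond=None)[0];p,q=e1+k[0]*r1,e2+k[1]*r2
    return ((p+q)/2).round(4),np.linalg.norm(p-q).round(4)
print('near',tri((367.6,289),(379.5,277.5)),'far',tri((374,160.4),(325,159)))
print('plate front corners near',tri((361.5,334),(395.5,326.5)),'far',tri((371.5,121),(305.5,126.5)))
for z in(.003,.01): print(z,[onz(t,*p,z).round(4) for p in((367.6,289),(374,160.4),(449,164.4),(444.8,294))])
a,b=onz(t,273.2,276,.014),onz(t,284,204,.014);d=b-a;print('blade',a,b,np.degrees(np.arctan2(d[1],d[0])))
print('hook outer',onz(t,286,192.5,.014),'lip end',onz(t,272.5,192.5,.014))
cv2.imwrite('pics/c2.png',np.hstack([cv2.resize(t['frame'][180:340,240:310,::-1],None,fx=3.5,fy=3.5),cv2.resize(s['frame'][110:310,290:430,::-1],None,fx=2.8,fy=2.8)]))
E
python3 m.py | sed -n '/----/,$p'
```

```text
----
near (array([0.4547, 0.0818, 0.0137]), np.float64(0.001)) far (array([ 0.7572,  0.054 , -0.004 ]), np.float64(0.0039))
plate front corners near (array([0.3547, 0.0999, 0.0126]), np.float64(0.0017)) far (array([ 0.8526,  0.0568, -0.0017]), np.float64(0.0046))
0.003 [array([0.4549, 0.0812, 0.003 ]), array([0.7563, 0.0566, 0.003 ]), array([ 0.7428, -0.1198,  0.003 ]), array([ 0.4398, -0.0955,  0.003 ])]
0.01 [array([0.455 , 0.0819, 0.01  ]), array([0.7545, 0.0574, 0.01  ]), array([ 0.7411, -0.1178,  0.01  ]), array([ 0.4399, -0.0937,  0.01  ])]
blade [0.48903408 0.29677473 0.014     ] [0.6548556  0.26971895 0.014     ] -9.266842002299295
hook outer [0.68178622 0.26468398 0.014     ] lip end [0.68246731 0.29603834 0.014     ]
```

View pics/c2.png

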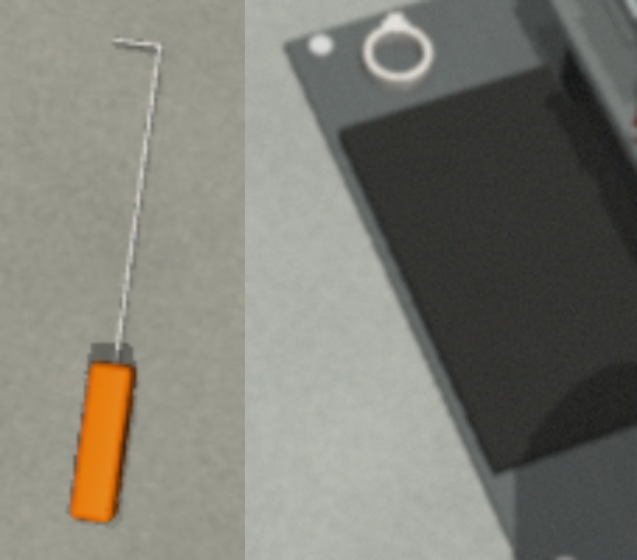

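The hook is on the image-left side of the blade, which agrees with the mask numbers. The pump's yaw is about −4.6°, with its origin at about (0.590, −0.112). The rake grip is at about (0.4225, 0.3055), with the blade pointing at −8.8°. I'll go up and over now.

>>> {"name": "play_rows", "arguments": {"rows": [{"dz":0.18,"twist":30,"claw":0.64},{"dz":0.18,"twist":30,"claw":0.64},{"dz":0.18,"twist":30,"claw":0.64},{"dz":0.18,"twist":30,"claw":0.64},{"dx":0.02,"dy":0.3,"dz":0.18,"twist":72,"claw":0.64},{"dx":0.02,"dy":0.3,"dz":0.18,"twist":72,"claw":0.64},{"dx":0.02,"dy":0.3,"dz":0.18,"twist":72,"claw":0.64},{"dx":0.02,"dy":0.3,"dz":0.18,"twist":72,"claw":0.64},{"dx":0.02,"dy":0.3,"dz":0.18,"twist":72,"claw":0.64},{"dx":0.02,"dy":0.3,"dz":0.18,"twist":72,"claw":0.64}], "squeeze": 50}}

```text
invalid input at $.rows[0]: expected keys claw, dx, dy, dz, twist
```

>>> {"name": "play_rows", "arguments": {"rows": [{"dx":0,"dy":0,"dz":0.18,"twist":30,"claw":0.64},{"dx":0,"dy":0,"dz":0.18,"twist":30,"claw":0.64},{"dx":0,"dy":0,"dz":0.18,"twist":30,"claw":0.64},{"dx":0,"dy":0,"dz":0.18,"twist":30,"claw":0.64},{"dx":0.02,"dy":0.3,"dz":0.18,"twist":72,"claw":0.64},{"dx":0.02,"dy":0.3,"dz":0.18,"twist":72,"claw":0.64},{"dx":0.02,"dy":0.3,"dz":0.18,"twist":72,"claw":0.64},{"dx":0.02,"dy":0.3,"dz":0.18,"twist":72,"claw":0.64},{"dx":0.02,"dy":0.3,"dz":0.18,"twist":72,"claw":0.64},{"dx":0.02,"dy":0.3,"dz":0.18,"twist":72,"claw":0.64}], "squeeze": 50}}

```text
time: 1.13
ee_pos: [0.2503, -0.2465, 0.3831]
tool_rot: [3.141, -0.0, 0.125]
ft_force: [1.6, 0.2, 0.6]
grip_width: 0.06
```

>>> {"name": "play_rows", "arguments": {"rows": [{"dx":0.172,"dy":0.552,"dz":0,"twist":74,"claw":0.64},{"dx":0.172,"dy":0.552,"dz":0,"twist":74,"claw":0.64},{"dx":0.172,"dy":0.552,"dz":0,"twist":74,"claw":0.64},{"dx":0.172,"dy":0.552,"dz":0,"twist":74,"claw":0.64},{"dx":0.172,"dy":0.552,"dz":0,"twist":74,"claw":0.64},{"dx":0.172,"dy":0.552,"dz":0,"twist":74,"claw":0.64},{"dx":0.172,"dy":0.552,"dz":-0.2,"twist":74,"claw":0.64},{"dx":0.172,"dy":0.552,"dz":-0.2,"twist":74,"claw":0.64},{"dx":0.172,"dy":0.552,"dz":-0.2,"twist":74,"claw":0.64},{"dx":0.172,"dy":0.552,"dz":-0.2,"twist":74,"claw":0.64}]}}

```text
time: 1.97
ee_pos: [0.3668, 0.1264, 0.2961]
tool_rot: [3.141, -0.0, 1.37]
ft_force: [1.0, -0.9, 0.5]
grip_width: 0.0601
```

>>> {"name": "play_rows", "arguments": {"rows": [{"dx":0.05,"dy":0.17,"dz":-0.083,"twist":3,"claw":0.64},{"dx":0.05,"dy":0.17,"dz":-0.083,"twist":3,"claw":0.64}]}}

```text
time: 2.13
ee_pos: [0.3881, 0.1987, 0.2606]
tool_rot: [3.141, -0.0, 1.419]
ft_force: [1.2, -1.1, 0.9]
grip_width: 0.06
```

>>> {"name": "play_rows", "arguments": {"rows": [{"dx":0.034,"dy":0.107,"dz":-0.12,"twist":0,"claw":0.64},{"dx":0.034,"dy":0.107,"dz":-0.12,"twist":0,"claw":0.64},{"dx":0.034,"dy":0.107,"dz":-0.12,"twist":0,"claw":0.64},{"dx":0.034,"dy":0.107,"dz":-0.12,"twist":0,"claw":0.64},{"dx":0.034,"dy":0.107,"dz":-0.12,"twist":0,"claw":0.64}]}}

```text
time: 2.55
ee_pos: [0.4206, 0.3055, 0.1349]
tool_rot: [-3.134, 0.006, 1.417]
ft_force: [0.3, -0.7, -0.8]
grip_width: 0.0601
```

```bash
cat > w.py <<'E'
from h import *
d=grab('wrist','w1.png');d['fish']=1
o=readout.observe();print(o['ee_pos'],o['tool_rot'],d['eye'],d['orientation'],d['intrinsics'])
h=cv2.cvtColor(d['frame'],cv2.COLOR_RGB2HSV)
m=((h[...,0]>5)&(h[...,0]<17)&(h[...,1]>180)&(h[...,2]>90)).astype('uint8')
c=max(cv2.findContours(m,0,cv2.CHAIN_APPROX_NONE)[0],key=cv2.contourArea)
p=np.array([onz(d,*map(float,q),.046)[:2]*1000 for q in c[:,0]],dtype=np.float32)
r=cv2.minAreaRect(p);print(r,cv2.boundingRect(c));print(cv2.boxPoints(r))
E
python3 w.py
```

```text
[0.42109331 0.30435257 0.13801467] [-3.13674852  0.00412104  1.41704883] [0.34458881 0.31980796 0.31421119] [2.87403643 0.00706005 1.41680073] [[371.64829954   0.         318.99178609]
 [  0.         371.64829954 239.04261778]
 [  0.           0.           1.        ]]
((419.1072998046875, 305.0790710449219), (26.849306106567383, 100.5832290649414), 81.41004180908203) (299, 175, 37, 129)
[[367.3747  299.31665]
 [466.82965 284.29333]
 [470.8399  310.8415 ]
 [371.38495 325.8648 ]]
```

View pics/w1.png

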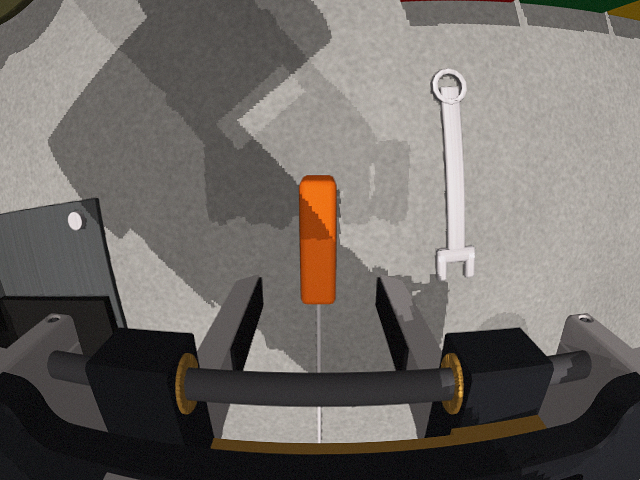

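The wrist view shows the handle centred between the open fingers at pixel (318,240) and aligned with the jaws. The ray cast puts it at (0.420, 0.305), 27 × 100 mm as it should be. I'll descend and grip.

>>> {"name": "play_rows", "arguments": {"rows": [{"dx":0,"dy":0,"dz":-0.04,"twist":0,"claw":0.64},{"dx":0,"dy":0,"dz":-0.08,"twist":0,"claw":0.64},{"dx":0,"dy":0,"dz":-0.11,"twist":0,"claw":0.64},{"dx":0,"dy":0,"dz":-0.122,"twist":0,"claw":0.64},{"dx":0,"dy":0,"dz":-0.13,"twist":0,"claw":0.64},{"dx":0,"dy":0,"dz":-0.13,"twist":0,"claw":0.64},{"dx":0,"dy":0,"dz":-0.13,"twist":0,"claw":0.2},{"dx":0,"dy":0,"dz":-0.13,"twist":0,"claw":0.2},{"dx":0,"dy":0,"dz":-0.13,"twist":0,"claw":0.2},{"dx":0,"dy":0,"dz":-0.13,"twist":0,"claw":0.2}]}}

```text
time: 3.43
ee_pos: [0.4228, 0.304, 0.0126]
tool_rot: [3.14, -0.001, 1.415]
ft_force: [-0.6, 0.5, -0.0]
grip_width: 0.037
```

>>> {"name": "play_rows", "arguments": {"rows": [{"dx":0,"dy":0,"dz":0,"twist":0,"claw":0.2},{"dx":0,"dy":0,"dz":0,"twist":0,"claw":0.2},{"dx":0,"dy":0,"dz":0,"twist":0,"claw":0.2}]}}

```text
time: 3.68
ee_pos: [0.4225, 0.3039, 0.0121]
tool_rot: [3.141, -0.0, 1.415]
ft_force: [-0.4, -0.5, 6.1]
grip_width: 0.0276
```

>>> {"name": "play_rows", "arguments": {"rows": [{"dx":0,"dy":0,"dz":0.02,"twist":0,"claw":0.2},{"dx":0,"dy":0,"dz":0.05,"twist":0,"claw":0.2},{"dx":0.094,"dy":-0.137,"dz":0.1,"twist":-6,"claw":0.2},{"dx":0.094,"dy":-0.137,"dz":0.1,"twist":-12,"claw":0.2},{"dx":0.094,"dy":-0.137,"dz":0.1,"twist":-19,"claw":0.2},{"dx":0.094,"dy":-0.137,"dz":0.1,"twist":-26,"claw":0.2},{"dx":0.094,"dy":-0.137,"dz":0.1,"twist":-33,"claw":0.2},{"dx":0.094,"dy":-0.137,"dz":0.1,"twist":-40,"claw":0.2},{"dx":0.094,"dy":-0.137,"dz":0.1,"twist":-47,"claw":0.2},{"dx":0.094,"dy":-0.137,"dz":0.1,"twist":-54,"claw":0.2}]}}

```text
time: 4.52
ee_pos: [0.5161, 0.1663, 0.1111]
tool_rot: [-3.141, 0.001, 0.466]
ft_force: [-0.0, 0.0, -3.0]
grip_width: 0.0278
```

>>> {"name": "play_rows", "arguments": {"rows": [{"dx":0,"dy":0,"dz":0,"twist":-7,"claw":0.2},{"dx":0,"dy":0,"dz":0,"twist":-14,"claw":0.2},{"dx":0,"dy":0,"dz":0,"twist":-20,"claw":0.2},{"dx":0,"dy":0,"dz":0,"twist":-26,"claw":0.2},{"dx":0,"dy":0,"dz":0,"twist":-30,"claw":0.2},{"dx":0,"dy":0,"dz":0,"twist":-31.7,"claw":0.2},{"dx":0,"dy":0,"dz":-0.02,"twist":-31.7,"claw":0.2},{"dx":0,"dy":0,"dz":-0.04,"twist":-31.7,"claw":0.2},{"dx":0,"dy":0,"dz":-0.05,"twist":-31.7,"claw":0.2},{"dx":0,"dy":0,"dz":-0.05,"twist":-31.7,"claw":0.2}]}}

```text
time: 5.35
ee_pos: [0.515, 0.1664, 0.0592]
tool_rot: [3.14, 0.004, -0.081]
ft_force: [-0.9, -0.8, -3.2]
grip_width: 0.0274
```

```bash
python3 - <<'E'
from h import *
t=grab('top','t2.png');w=grab('wrist')
o=readout.observe();print(o['ee_pos'],o['tool_rot'],o['ft_force'],o['torque'])
a=cv2.resize(t['frame'][130:350,280:480,::-1],None,fx=2,fy=2)
b=cv2.resize(w['frame'][:,:,::-1],None,fx=.62,fy=.62)
c=np.zeros((max(a.shape[0],b.shape[0]),a.shape[1]+b.shape[1],3),'uint8');c[:a.shape[0],:a.shape[1]]=a;c[:b.shape[0],a.shape[1]:]=b
cv2.imwrite('pics/c3.png',c)
E
```

```text
[0.51638093 0.16676949 0.06181696] [ 3.14153687e+00  2.78200417e-04 -8.06377062e-02] [ 0.21700423 -0.59787795 -2.55315591] [ 0.12341037 -0.14301463  0.04563016]
```

View pics/c3.png

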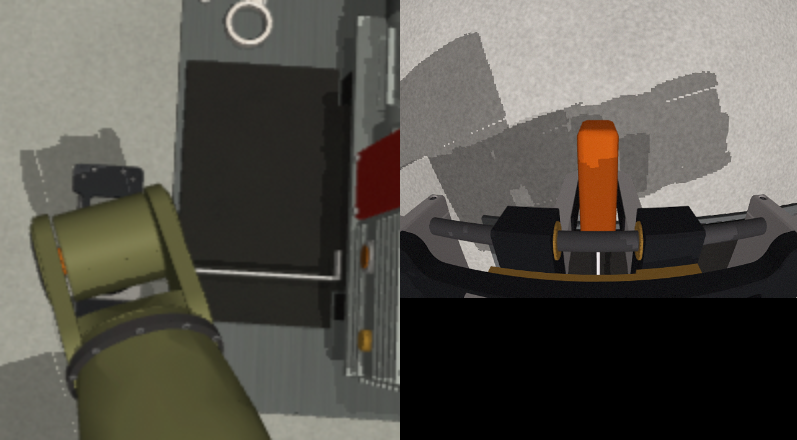

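```bash
python3 - <<'E'
from h import *
t=grab('top')
def P(p):
    c,s=np.cos(np.radians(-4.6)),np.sin(np.radians(-4.6));q=p[:2]-[.5902,-.1117];return (np.array([c*q[0]+s*q[1],-s*q[0]+c*q[1]])*1000).round(1)
for n,u,v,z in(('hook',449,268.5,.062),('blade',377.5,265,.062),('foot',450,276.5,.02),('footfar',452,181.5,.02),('lipend',449,255,.062)):print(n,P(onz(t,u,v,z)))
print('grip',P(readout.observe()['ee_pos']))
x=t['frame'][:,:,:].max(2).astype(int)
for c in(448,450,452,454):print(c,x[170:186,c],x[248:296,c])
E
```

```text
hook [-95.4  12.1]
blade [-97.  168.4]
foot [-111.1   -2. ]
footfar [108.2   0.4]
lipend [-65.9  13.1]
grip [-95.6 271.7]
448 [39 40 40 40 40 41 27 25 25 27 24 26 27 25 25 26] [ 27  26  26  27  26  26  43  66  67  82  83  84  83  83  84  84  84  85
 100 119 153  56  24  23  21  22  26  36  41  14  13  14  13  12  13  13
  15  13  13  13  13  14  51  52  52  52  52  52]
450 [42 42 42 41 43 42 42 34 33 33 33 33 34 28 26 26] [22 23 23 23 23 22 36 71 73 73 73 72 73 60 59 60 59 59 60 60 64 32 22 21
 21 21 22 27 32 13 14 13 12 12 13 12 14 13 11 13 13 13 42 51 52 50 51 52]
452 [14 14 14 13 12 12 12 13 12 13 13 13 22 21 21 21] [21 22 22 22 22 23 21 21 22 21 23 21 22 22 21 22 22 22 22 22 23 21 21 22
 21 28 29 36 41 26 24 25 29 36 36 36 37 36 35 35 44 46 55 56 56 57 58 57]
454 [14 11 12 14 14 13 12 13 12 13 13 13 16 20 22 21] [ 55  55  51  51  53  54  54  54  54  56  58  57  57  57  60  60  60  62
  65  66  68  69  70  77  80  83  90  93  96  82  84  85  85  86  87  88
  90  95  95 110  92  90  91  92  93  94  94  95]
```

Everything agrees: the hook measures (−95, 12) in pump axes and the feet measure ±110. Next I'll feel for the mat with the blade over the open part.

>>> {"name": "play_rows", "arguments": {"rows": [{"dx":0,"dy":0,"dz":-0.012,"twist":0,"claw":0.2},{"dx":0,"dy":0,"dz":-0.018,"twist":0,"claw":0.2},{"dx":0,"dy":0,"dz":-0.021,"twist":0,"claw":0.2},{"dx":0,"dy":0,"dz":-0.022,"twist":0,"claw":0.2},{"dx":0,"dy":0,"dz":-0.023,"twist":0,"claw":0.2},{"dx":0,"dy":0,"dz":-0.0237,"twist":0,"claw":0.2},{"dx":0,"dy":0,"dz":-0.0237,"twist":0,"claw":0.2}]}}

```text
time: 6.08
ee_pos: [0.5164, 0.1667, 0.0379]
tool_rot: [-3.142, -0.0, -0.081]
ft_force: [-0.6, 0.9, -2.7]
grip_width: 0.0279
```

>>> {"name": "play_rows", "arguments": {"rows": [{"dx":0,"dy":0,"dz":-0.0005,"twist":0,"claw":0.2},{"dx":0,"dy":0,"dz":-0.001,"twist":0,"claw":0.2},{"dx":0,"dy":0,"dz":-0.0015,"twist":0,"claw":0.2},{"dx":0,"dy":0,"dz":-0.0015,"twist":0,"claw":0.2}]}}

```text
time: 6.42
ee_pos: [0.5163, 0.1667, 0.0363]
tool_rot: [-3.142, -0.0, -0.081]
ft_force: [0.9, 0.5, -2.2]
grip_width: 0.0275
```

>>> {"name": "play_rows", "arguments": {"rows": [{"dx":0,"dy":0,"dz":-0.0005,"twist":0,"claw":0.2},{"dx":0,"dy":0,"dz":-0.001,"twist":0,"claw":0.2},{"dx":0,"dy":0,"dz":-0.0015,"twist":0,"claw":0.2},{"dx":0,"dy":0,"dz":-0.0015,"twist":0,"claw":0.2}]}}

```text
time: 6.75
ee_pos: [0.5163, 0.1667, 0.0347]
tool_rot: [3.142, 0.0, -0.081]
ft_force: [0.5, 0.0, -1.8]
grip_width: 0.0275
```

>>> {"name": "play_rows", "arguments": {"rows": [{"dx":0,"dy":0,"dz":-0.0005,"twist":0,"claw":0.2},{"dx":0,"dy":0,"dz":-0.001,"twist":0,"claw":0.2},{"dx":0,"dy":0,"dz":-0.0015,"twist":0,"claw":0.2},{"dx":0,"dy":0,"dz":-0.0015,"twist":0,"claw":0.2}]}}

```text
time: 7.08
ee_pos: [0.5162, 0.1667, 0.0332]
tool_rot: [3.142, 0.0, -0.081]
ft_force: [-0.3, -0.3, -1.7]
grip_width: 0.0279
```

>>> {"name": "play_rows", "arguments": {"rows": [{"dx":0,"dy":0,"dz":-0.0005,"twist":0,"claw":0.2},{"dx":0,"dy":0,"dz":-0.001,"twist":0,"claw":0.2},{"dx":0,"dy":0,"dz":-0.0015,"twist":0,"claw":0.2},{"dx":0,"dy":0,"dz":-0.0015,"twist":0,"claw":0.2}]}}

```text
time: 7.42
ee_pos: [0.5163, 0.1667, 0.0317]
tool_rot: [3.142, 0.0, -0.081]
ft_force: [-0.2, 0.3, -2.2]
grip_width: 0.0278
```

```bash
python3 -c "
from h import *
o=readout.observe();print(o['ft_force'],o['torque'],o['ee_pos'])"
```

```text
[-0.19162105  0.26557633 -2.24286153] [ 0.0938674  -0.08682127  0.00496715] [0.51626612 0.16671694 0.03171021]
```

>>> {"name": "play_rows", "arguments": {"rows": [{"dx":0,"dy":0,"dz":-0.0005,"twist":0,"claw":0.2},{"dx":0,"dy":0,"dz":-0.001,"twist":0,"claw":0.2},{"dx":0,"dy":0,"dz":-0.0015,"twist":0,"claw":0.2},{"dx":0,"dy":0,"dz":-0.0017,"twist":0,"claw":0.2}]}}

```text
time: 7.75
ee_pos: [0.5165, 0.1668, 0.0306]
tool_rot: [-3.141, -0.001, -0.081]
ft_force: [-2.2, 1.2, 5.6]
grip_width: 0.028
```

Contact: +8 N with the TCP at 30.5 mm, so the mat top is at about 18 mm. I'll lift 8 mm, go in over the washer along the near foot, and check the force.

>>> {"name": "play_rows", "arguments": {"rows": [{"dx":0,"dy":0,"dz":0.004,"twist":0,"claw":0.2},{"dx":0,"dy":0,"dz":0.008,"twist":0,"claw":0.2},{"dx":-0.0016,"dy":-0.0199,"dz":0.008,"twist":0,"claw":0.2},{"dx":-0.0032,"dy":-0.0399,"dz":0.008,"twist":0,"claw":0.2},{"dx":-0.0048,"dy":-0.06,"dz":0.008,"twist":0,"claw":0.2},{"dx":-0.0065,"dy":-0.08,"dz":0.008,"twist":0,"claw":0.2},{"dx":-0.0081,"dy":-0.1,"dz":0.008,"twist":0,"claw":0.2},{"dx":-0.0097,"dy":-0.12,"dz":0.008,"twist":0,"claw":0.2},{"dx":-0.0109,"dy":-0.135,"dz":0.008,"twist":0,"claw":0.2},{"dx":-0.0113,"dy":-0.1396,"dz":0.008,"twist":0,"claw":0.2}]}}

```text
time: 8.58
ee_pos: [0.5049, 0.0254, 0.0383]
tool_rot: [3.141, -0.0, -0.082]
ft_force: [-0.2, -0.0, -2.7]
grip_width: 0.0278
```

>>> {"name": "play_rows", "arguments": {"rows": [{"dx":0,"dy":0,"dz":-0.002,"twist":0,"claw":0.2},{"dx":0,"dy":0,"dz":-0.004,"twist":0,"claw":0.2},{"dx":0,"dy":0,"dz":-0.005,"twist":0,"claw":0.2},{"dx":0,"dy":0,"dz":-0.006,"twist":0,"claw":0.2},{"dx":0,"dy":0,"dz":-0.0065,"twist":0,"claw":0.2},{"dx":0,"dy":0,"dz":-0.0068,"twist":0,"claw":0.2},{"dx":0,"dy":0,"dz":-0.0068,"twist":0,"claw":0.2}]}}

```text
time: 9.17
ee_pos: [0.505, 0.0274, 0.0313]
tool_rot: [-3.142, 0.0, -0.08]
ft_force: [0.2, -0.6, -2.4]
grip_width: 0.0277
```

>>> {"name": "play_rows", "arguments": {"rows": [{"dx":0,"dy":0,"dz":-0.0004,"twist":0,"claw":0.2},{"dx":0,"dy":0,"dz":-0.0008,"twist":0,"claw":0.2},{"dx":0,"dy":0,"dz":-0.0008,"twist":0,"claw":0.2}]}}

```text
time: 9.42
ee_pos: [0.5051, 0.0273, 0.031]
tool_rot: [-3.141, -0.0, -0.081]
ft_force: [-3.3, 1.9, 4.7]
grip_width: 0.0277
```

Light touch of about 7 N. I'll ease off a little and sweep toward the far foot.

>>> {"name": "play_rows", "arguments": {"rows": [{"dx":0.002,"dy":-0.0002,"dz":0.0001,"twist":0,"claw":0.2},{"dx":0.006,"dy":-0.0005,"dz":0.0002,"twist":0,"claw":0.2},{"dx":0.011,"dy":-0.0009,"dz":0.0002,"twist":0,"claw":0.2},{"dx":0.016,"dy":-0.0013,"dz":0.0002,"twist":0,"claw":0.2},{"dx":0.021,"dy":-0.0017,"dz":0.0002,"twist":0,"claw":0.2},{"dx":0.026,"dy":-0.0021,"dz":0.0002,"twist":0,"claw":0.2},{"dx":0.031,"dy":-0.0025,"dz":0.0002,"twist":0,"claw":0.2},{"dx":0.036,"dy":-0.0029,"dz":0.0002,"twist":0,"claw":0.2},{"dx":0.041,"dy":-0.0033,"dz":0.0002,"twist":0,"claw":0.2},{"dx":0.045,"dy":-0.0036,"dz":0.0002,"twist":0,"claw":0.2}]}}

```text
time: 10.25
ee_pos: [0.5506, 0.0234, 0.031]
tool_rot: [-3.142, -0.0, -0.081]
ft_force: [-5.2, 0.8, 7.2]
grip_width: 0.0275
```

>>> {"name": "play_rows", "arguments": {"rows": [{"dx":0.005,"dy":-0.0004,"dz":0.0002,"twist":0,"claw":0.2},{"dx":0.01,"dy":-0.0008,"dz":0.0002,"twist":0,"claw":0.2},{"dx":0.015,"dy":-0.0012,"dz":0.0002,"twist":0,"claw":0.2},{"dx":0.02,"dy":-0.0016,"dz":0.0002,"twist":0,"claw":0.2},{"dx":0.025,"dy":-0.002,"dz":0.0002,"twist":0,"claw":0.2},{"dx":0.03,"dy":-0.0024,"dz":0.0002,"twist":0,"claw":0.2},{"dx":0.035,"dy":-0.0028,"dz":0.0002,"twist":0,"claw":0.2},{"dx":0.04,"dy":-0.0032,"dz":0.0002,"twist":0,"claw":0.2},{"dx":0.045,"dy":-0.0036,"dz":0.0002,"twist":0,"claw":0.2},{"dx":0.05,"dy":-0.004,"dz":0.0002,"twist":0,"claw":0.2}]}}

```text
time: 11.08
ee_pos: [0.6005, 0.0194, 0.031]
tool_rot: [3.142, 0.0, -0.081]
ft_force: [-4.4, 0.2, 6.6]
grip_width: 0.0277
```

>>> {"name": "play_rows", "arguments": {"rows": [{"dx":0.005,"dy":-0.0004,"dz":0.0002,"twist":0,"claw":0.2},{"dx":0.01,"dy":-0.0008,"dz":0.0002,"twist":0,"claw":0.2},{"dx":0.015,"dy":-0.0012,"dz":0.0002,"twist":0,"claw":0.2},{"dx":0.02,"dy":-0.0016,"dz":0.0002,"twist":0,"claw":0.2},{"dx":0.025,"dy":-0.002,"dz":0.0002,"twist":0,"claw":0.2},{"dx":0.03,"dy":-0.0024,"dz":0.0002,"twist":0,"claw":0.2},{"dx":0.035,"dy":-0.0028,"dz":0.0002,"twist":0,"claw":0.2},{"dx":0.04,"dy":-0.0032,"dz":0.0002,"twist":0,"claw":0.2},{"dx":0.045,"dy":-0.0036,"dz":0.0002,"twist":0,"claw":0.2},{"dx":0.05,"dy":-0.004,"dz":0.0002,"twist":0,"claw":0.2}]}}

```text
time: 11.92
ee_pos: [0.6505, 0.0155, 0.031]
tool_rot: [3.142, -0.0, -0.081]
ft_force: [-1.4, 0.5, 0.8]
grip_width: 0.0278
```

>>> {"name": "play_rows", "arguments": {"rows": [{"dx":0.003,"dy":-0.0002,"dz":0,"twist":0,"claw":0.2},{"dx":0.006,"dy":-0.0005,"dz":0,"twist":0,"claw":0.2},{"dx":0.009,"dy":-0.0007,"dz":0,"twist":0,"claw":0.2},{"dx":0.012,"dy":-0.001,"dz":0,"twist":0,"claw":0.2}]}}

```text
time: 12.25
ee_pos: [0.6622, 0.0145, 0.031]
tool_rot: [3.142, 0.0, -0.081]
ft_force: [-0.5, 0.1, -0.9]
grip_width: 0.0276
```

>>> {"name": "play_rows", "arguments": {"rows": [{"dx":0.002,"dy":-0.0002,"dz":-0.0002,"twist":0,"claw":0.2},{"dx":0.004,"dy":-0.0003,"dz":-0.0002,"twist":0,"claw":0.2},{"dx":0.005,"dy":-0.0004,"dz":-0.0002,"twist":0,"claw":0.2}]}}

```text
time: 12.5
ee_pos: [0.6672, 0.0141, 0.031]
tool_rot: [-3.142, 0.0, -0.081]
ft_force: [-2.9, 0.8, 2.4]
grip_width: 0.0274
```

>>> {"name": "play_rows", "arguments": {"rows": [{"dx":0.001,"dy":-0.0001,"dz":0,"twist":0,"claw":0.2},{"dx":0.002,"dy":-0.0002,"dz":0,"twist":0,"claw":0.2},{"dx":0.002,"dy":-0.0002,"dz":0,"twist":0,"claw":0.2}]}}

```text
time: 12.75
ee_pos: [0.6692, 0.0139, 0.031]
tool_rot: [3.142, -0.0, -0.081]
ft_force: [-0.3, 0.3, 1.4]
grip_width: 0.0271
```

>>> {"name": "play_rows", "arguments": {"rows": [{"dx":0.001,"dy":-0.0001,"dz":0,"twist":0,"claw":0.2},{"dx":0.002,"dy":-0.0002,"dz":0,"twist":0,"claw":0.2},{"dx":0.002,"dy":-0.0002,"dz":0,"twist":0,"claw":0.2}]}}

```text
time: 13.0
ee_pos: [0.671, 0.0137, 0.031]
tool_rot: [-3.141, 0.0, -0.081]
ft_force: [-4.2, 0.4, 3.9]
grip_width: 0.0279
```

>>> {"name": "play_rows", "arguments": {"rows": [{"dx":0.001,"dy":-0.0001,"dz":0,"twist":0,"claw":0.2},{"dx":0.0015,"dy":-0.0001,"dz":0,"twist":0,"claw":0.2},{"dx":0.0015,"dy":-0.0001,"dz":0,"twist":0,"claw":0.2}]}}

```text
time: 13.25
ee_pos: [0.6721, 0.0137, 0.031]
tool_rot: [-3.141, 0.001, -0.081]
ft_force: [-7.6, 0.8, 5.4]
grip_width: 0.0276
```

The sideways force climbs to −7.6 N with the blade at pump x ≈ 72. That is 37 mm plus half the blade from the far foot, so the washer is pinned; an empty lip would touch only at 78.5. I'll back off 2.5 mm and drag out.

>>> {"name": "play_rows", "arguments": {"rows": [{"dx":-0.001,"dy":0.0001,"dz":0,"twist":0,"claw":0.2},{"dx":-0.0025,"dy":0.0002,"dz":0.0001,"twist":0,"claw":0.2},{"dx":-0.0023,"dy":0.003,"dz":0.0001,"twist":0,"claw":0.2},{"dx":-0.0019,"dy":0.008,"dz":0.0001,"twist":0,"claw":0.2},{"dx":-0.0014,"dy":0.014,"dz":0.0001,"twist":0,"claw":0.2},{"dx":-0.0009,"dy":0.02,"dz":0.0001,"twist":0,"claw":0.2},{"dx":-0.0004,"dy":0.026,"dz":0.0001,"twist":0,"claw":0.2},{"dx":0,"dy":0.032,"dz":0.0001,"twist":0,"claw":0.2},{"dx":0.0005,"dy":0.038,"dz":0.0001,"twist":0,"claw":0.2},{"dx":0.001,"dy":0.044,"dz":0.0001,"twist":0,"claw":0.2}]}}

```text
time: 14.08
ee_pos: [0.6735, 0.0584, 0.031]
tool_rot: [3.142, -0.0, -0.08]
ft_force: [-0.3, -2.4, 1.8]
grip_width: 0.0273
```

>>> {"name": "play_rows", "arguments": {"rows": [{"dx":0.0005,"dy":0.006,"dz":0,"twist":0,"claw":0.2},{"dx":0.001,"dy":0.012,"dz":0,"twist":0,"claw":0.2},{"dx":0.0014,"dy":0.018,"dz":0,"twist":0,"claw":0.2},{"dx":0.0019,"dy":0.024,"dz":0,"twist":0,"claw":0.2},{"dx":0.0024,"dy":0.03,"dz":0,"twist":0,"claw":0.2},{"dx":0.0029,"dy":0.036,"dz":0,"twist":0,"claw":0.2},{"dx":0.0034,"dy":0.042,"dz":0,"twist":0,"claw":0.2},{"dx":0.0039,"dy":0.048,"dz":0,"twist":0,"claw":0.2},{"dx":0.0043,"dy":0.054,"dz":0,"twist":0,"claw":0.2},{"dx":0.0048,"dy":0.06,"dz":0,"twist":0,"claw":0.2}]}}

```text
time: 14.92
ee_pos: [0.6783, 0.1182, 0.0309]
tool_rot: [3.141, 0.0, -0.081]
ft_force: [-0.8, -1.4, 0.7]
grip_width: 0.0277
```

>>> {"name": "play_rows", "arguments": {"rows": [{"dx":0.0005,"dy":0.006,"dz":0,"twist":0,"claw":0.2},{"dx":0.001,"dy":0.012,"dz":0,"twist":0,"claw":0.2},{"dx":0.0014,"dy":0.018,"dz":0,"twist":0,"claw":0.2},{"dx":0.0019,"dy":0.024,"dz":0,"twist":0,"claw":0.2},{"dx":0.0024,"dy":0.03,"dz":0,"twist":0,"claw":0.2},{"dx":0.0029,"dy":0.036,"dz":0,"twist":0,"claw":0.2},{"dx":0.0034,"dy":0.042,"dz":0,"twist":0,"claw":0.2},{"dx":0.0039,"dy":0.048,"dz":0,"twist":0,"claw":0.2},{"dx":0.0043,"dy":0.054,"dz":0,"twist":0,"claw":0.2},{"dx":0.0048,"dy":0.06,"dz":0,"twist":0,"claw":0.2}]}}

```text
time: 15.75
ee_pos: [0.683, 0.1783, 0.0309]
tool_rot: [-3.142, 0.0, -0.081]
ft_force: [-0.9, -1.5, -0.2]
grip_width: 0.0278
```

```bash
python3 - <<'E'
from h import *
t=grab('top');s=grab('side')
o=readout.observe();print(o['ee_pos'],o['ft_force'])
a=cv2.resize(t['frame'][120:320,340:480,::-1],None,fx=2.7,fy=2.7)
b=cv2.resize(s['frame'][90:290,290:480,::-1],None,fx=2.2,fy=2.2)
c=np.zeros((540,a.shape[1]+b.shape[1],3),'uint8');c[:a.shape[0],:a.shape[1]]=a;c[:b.shape[0],a.shape[1]:]=b
cv2.imwrite('pics/c4.png',c)
E
```

```text
[0.68305461 0.1789169  0.03101054] [-0.41730983  1.0200487   0.29827279]
```

View pics/c4.png

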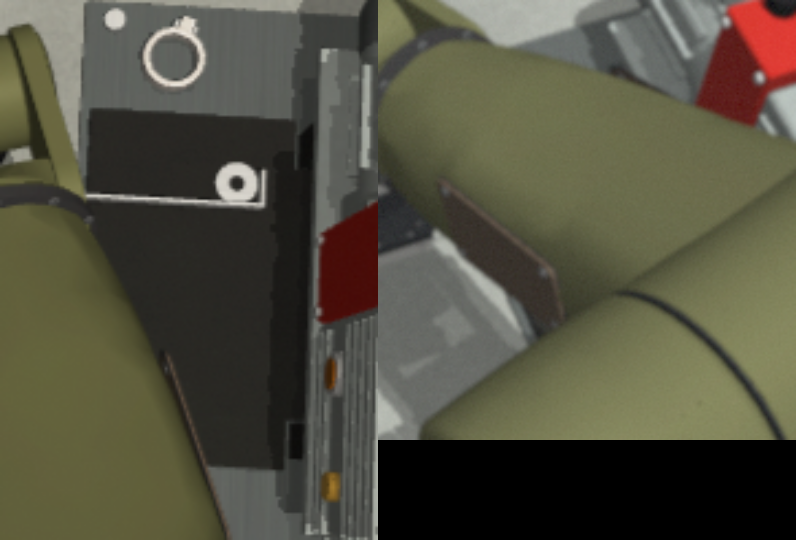

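The washer is out: it lies at top-view pixel (428,187) on the open mat, in the hook's corner. I'll ease the rake off it, lift, and swing back.

>>> {"name": "play_rows", "arguments": {"rows": [{"dx":-0.002,"dy":-0.002,"dz":0,"twist":0,"claw":0.2},{"dx":-0.005,"dy":-0.005,"dz":0,"twist":0,"claw":0.2},{"dx":-0.007,"dy":-0.007,"dz":0.0005,"twist":0,"claw":0.2},{"dx":-0.007,"dy":-0.007,"dz":0.005,"twist":0,"claw":0.2},{"dx":-0.007,"dy":-0.007,"dz":0.02,"twist":0,"claw":0.2},{"dx":-0.007,"dy":-0.007,"dz":0.05,"twist":0,"claw":0.2},{"dx":-0.007,"dy":-0.007,"dz":0.09,"twist":0,"claw":0.2},{"dx":-0.04,"dy":0.01,"dz":0.09,"twist":6,"claw":0.2},{"dx":-0.07,"dy":0.03,"dz":0.09,"twist":13,"claw":0.2},{"dx":-0.1,"dy":0.045,"dz":0.09,"twist":20,"claw":0.2}]}}

```text
time: 16.68
ee_pos: [0.5821, 0.2234, 0.1228]
tool_rot: [-3.141, -0.002, 0.274]
ft_force: [0.2, 1.1, -3.0]
grip_width: 0.0277
```

>>> {"name": "play_rows", "arguments": {"rows": [{"dx":-0.03,"dy":0.016,"dz":0,"twist":7,"claw":0.2},{"dx":-0.06,"dy":0.03,"dz":0,"twist":14,"claw":0.2},{"dx":-0.09,"dy":0.045,"dz":0,"twist":21,"claw":0.2},{"dx":-0.12,"dy":0.06,"dz":0,"twist":28,"claw":0.2},{"dx":-0.14,"dy":0.07,"dz":0,"twist":35,"claw":0.2},{"dx":-0.155,"dy":0.077,"dz":0,"twist":42,"claw":0.2},{"dx":-0.16,"dy":0.08,"dz":0,"twist":49,"claw":0.2},{"dx":-0.16,"dy":0.08,"dz":0,"twist":56,"claw":0.2},{"dx":-0.16,"dy":0.08,"dz":0,"twist":62,"claw":0.2},{"dx":-0.16,"dy":0.08,"dz":0,"twist":65.7,"claw":0.2}]}}

```text
time: 17.52
ee_pos: [0.4232, 0.3029, 0.1224]
tool_rot: [3.141, -0.001, 1.421]
ft_force: [0.3, 0.1, -3.0]
grip_width: 0.0277
```

```bash
python3 - <<'E'
from h import *
t=grab('top','t5.png')
o=readout.observe();print(o['ee_pos'],o['tool_rot'],o['ft_force'])
g=t['frame'].min(2);m=np.zeros_like(g);m[163:290,372:446]=g[163:290,372:446]>110
for c in cv2.findContours(m,0,2)[0]:
    if cv2.contourArea(c)>20:
        (u,v),r=cv2.minEnclosingCircle(c);p=onz(t,u,v,.02);q=p[:2]-[.5902,-.1117];a=np.radians(-4.6)
        print(u,v,r,2*r*(t['eye'][2]-.02)/t['intrinsics'][0][0],p,np.cos(a)*q[0]+np.sin(a)*q[1],-np.sin(a)*q[0]+np.cos(a)*q[1])
E
```

```text
[0.4232507  0.30278359 0.12236565] [ 3.14063811e+00 -8.84346999e-04  1.42364381e+00] [-0.36904491  0.33796066 -2.86303904]
426.5172424316406 187.37930297851562 7.852026462554932 0.03574491314933801 [ 0.68554657 -0.06049664  0.02      ] 0.09093298937919705 0.05868512263342784
```

The washer lies at pump (91, 59) mm, 36 mm across, so its back edge is about 40 mm clear of the pump. Now I'll lay the rake down.

>>> {"name": "play_rows", "arguments": {"rows": [{"dx":0,"dy":0,"dz":-0.03,"twist":0,"claw":0.2},{"dx":0,"dy":0,"dz":-0.06,"twist":0,"claw":0.2},{"dx":0,"dy":0,"dz":-0.085,"twist":0,"claw":0.2},{"dx":0,"dy":0,"dz":-0.1,"twist":0,"claw":0.2},{"dx":0,"dy":0,"dz":-0.105,"twist":0,"claw":0.2},{"dx":0,"dy":0,"dz":-0.107,"twist":0,"claw":0.2},{"dx":0,"dy":0,"dz":-0.108,"twist":0,"claw":0.2},{"dx":0,"dy":0,"dz":-0.1086,"twist":0,"claw":0.2},{"dx":0,"dy":0,"dz":-0.1092,"twist":0,"claw":0.2},{"dx":0,"dy":0,"dz":-0.1098,"twist":0,"claw":0.2}]}}

```text
time: 18.4
ee_pos: [0.4235, 0.3029, 0.0121]
tool_rot: [3.14, -0.001, 1.415]
ft_force: [-0.6, 0.8, 7.7]
grip_width: 0.0279
```

>>> {"name": "play_rows", "arguments": {"rows": [{"dx":0,"dy":0,"dz":-0.0004,"twist":0,"claw":0.2},{"dx":0,"dy":0,"dz":-0.0004,"twist":0,"claw":0.2}]}}

```text
time: 18.57
ee_pos: [0.4235, 0.3029, 0.0121]
tool_rot: [3.14, -0.001, 1.415]
ft_force: [-3.4, -1.4, 7.9]
grip_width: 0.0273
```

Contact on the bench. I'll open gently and retreat upward.

>>> {"name": "play_rows", "arguments": {"rows": [{"dx":0,"dy":0,"dz":0.0004,"twist":0,"claw":0.35},{"dx":0,"dy":0,"dz":0.0004,"twist":0,"claw":0.45},{"dx":0,"dy":0,"dz":0.0004,"twist":0,"claw":0.6},{"dx":0,"dy":0,"dz":0.0004,"twist":0,"claw":0.6},{"dx":0,"dy":0,"dz":0.0004,"twist":0,"claw":0.6},{"dx":0,"dy":0,"dz":0.02,"twist":0,"claw":0.6},{"dx":0,"dy":0,"dz":0.06,"twist":0,"claw":0.6},{"dx":0,"dy":0,"dz":0.1,"twist":0,"claw":0.6},{"dx":0,"dy":0,"dz":0.14,"twist":0,"claw":0.6},{"dx":0,"dy":0,"dz":0.18,"twist":0,"claw":0.6}]}}

```text
time: 19.4
ee_pos: [0.4227, 0.3024, 0.1928]
tool_rot: [-3.142, 0.0, 1.415]
ft_force: [0.8, 0.9, 0.6]
grip_width: 0.0565
```

>>> {"name": "play_rows", "arguments": {"rows": [{"dx":-0.05,"dy":0,"dz":0.03,"twist":0,"claw":0.6},{"dx":-0.08,"dy":0,"dz":0.05,"twist":0,"claw":0.6},{"dx":-0.08,"dy":0,"dz":0.05,"twist":0,"claw":0.6},{"dx":-0.08,"dy":0,"dz":0.05,"twist":0,"claw":0.6}]}}

```text
time: 19.73
ee_pos: [0.3422, 0.3032, 0.2429]
tool_rot: [3.139, -0.003, 1.417]
ft_force: [0.9, -0.4, 0.4]
grip_width: 0.0563
```

```bash
python3 - <<'E'
from h import *
t=grab('top','t6.png');print(readout.observe()['ft_force'])
E
```

```text
[ 0.02957133  0.01972292 -0.61052355]
```

View pics/t6.png

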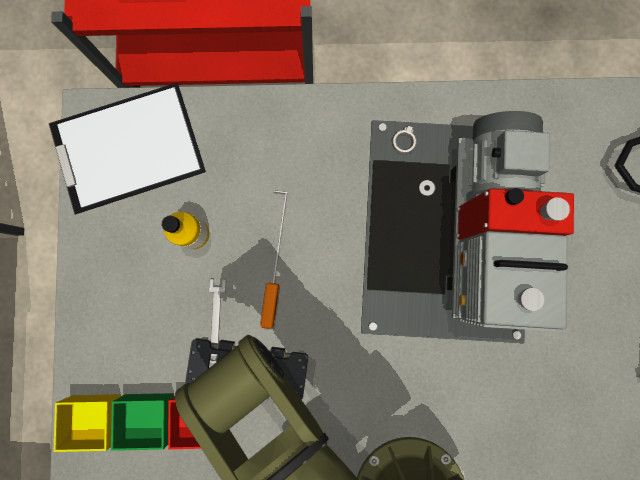

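The washer lies on the open mat at (427,187). The rake is flat on the bench at (270,305), and the clamp, bottle and spanner are unmoved. Handing in.

```bash
python3 -c "
from rig import robot
print(robot.finish_job())"
```

```text
the job is handed in; nothing more can be done
None
```

The washer is out from under the pump and lies flat on the open front part of the mat. The rake is flat on the bench at its starting spot, and the job was handed in at about 20 s of the 66 s allowed.

- **Feeling for the washer:** I found the mat top by touch at about 18 mm above the bench. I reached in beside the near foot, set the blade down at about 7 N and swept toward the far foot. The sideways force climbed to 7.6 N with the blade at pump x ≈ 72 mm. That is where a 37 mm washer pinned against the far foot should stop the blade; an empty hook would have stopped 6–7 mm later. I then backed off 2.5 mm and dragged the washer out.
- **Forces:** The highest readings were about 10 N down on the mat and 7.6 N sideways, against limits of 35 N and 15 N. I read forces only at the end of each move, so short peaks in between were not seen.
- **Last checks:** The last washer measurement puts it at about pump (91, 59) mm, with its nearest edge about 40 mm clear of the pump. In the final top view the rake is off the plate, the clamp and bottle are where they were, and the arm touches nothing. The gripper hides part of the spanner there, but what shows is in its old place. No check failed or disagreed.

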